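# Fit the long tube block to the block shaker and lock it with the gated lever

### The arm

A 6-joint arm with a two-finger parallel gripper is mounted at the origin on a cart in front of the work surface, level with it; the furniture and walls round the work are solid. World frame = base frame: x ahead of the robot, y to its left, z up, the work surface at z = 0. Lengths are in m, angles in rad, forces in N, time in s.
With the tool pointing down it reaches from about 0.375 to 0.9 m from the base axis. Payload 3.1 kg.
Tool frame: the origin (TCP) lies between the finger pads; the fingertips stand robot.tip_extent ahead of it and the grasp point (between the pads) lies 3 mm ahead of it (robot.tip_extent is the distance from the TCP to the fingertips, in m); z points along the fingers, x is the direction in which the jaws open and shut, and the axes are right-handed (so a half turn about z gives the same grasp; the last joint's range is limited). The gripper opens to 87 mm and grips with 3 to 60 N. Pads are 19 mm wide; open, the fingers measure 117 mm over their backs; the gripper's body (75 mm by 190 mm) begins 51 mm behind the grasp point.
Start: joints at [0.967, 0.527, 1.433, -0, 1.181, -0.178], TCP at [0.258, 0.569, 0.245] pointing down, gripper open.
Joint ranges: [-3.08, 3.08], [-0.75, 2.2], [0.22, 2.44], [-1.43, 4.57], [0, 2.65], [-2.85, 2.85]. Speed limits (rad/s): [2.79, 2.79, 3.14, 3.14, 3.14, 3.14].

### API

Orientations are given as a unit quaternion [x, y, z, w].
In Python, from rig import robot, cams gives the robot as it stands.
- The arm moves only by the tool carry_out, never from a script. Its argument "steps" is a list of rows, each a list of 3 entries, a list of its own where there are three numbers: the shift along the world's x, y, z in cm, then the turn about the world's z in degrees, then the closure, from 0 (fully open) to 1 (shut). In form: [[[dx, dy, dz], spin, fingers], ...]. A call has 1 to 10 rows; each row shifts and turns the pose as measured when the row begins; what a row does not reach is not made up. A row lasts 1/10 s, in which the tool goes at most 50 mm and 8.59 degrees, less where a joint would pass 70% of its speed; a pose out of reach is approached as far as the arm can. A call with a gripper value outside its range is refused whole. The fingers move at their own pace and stop on an object; "squeeze" is the grip in N (left out, the last holds). Time passes only in rows, so rows that do not move let the fingers close. It gives the time, the measured TCP pose, the force and the opening at its end, in the units of the state.
- robot.get_obs(): the state, without advancing time (a new reading comes with each control period).
- cams.camera(name): name is "side" or "top"; returns a dict with "pixels" (480x640x3 uint8, red, green, blue), "fx", "fy", "cx", "cy" (pixels), "eye" and "rotation" of the camera in the world. Camera axes: x right, y up, looking along -z (the intrinsics and any distortion apply to the point x, -y, -z); pixel columns grow to the right and rows downward; lengths in m; the calibration is good to about 2 mm. A picture is of the moment at which its call begins. There is no depth.
- robot.hand_in(): hands the job in, once; it reports no verdict.
The state is a dict: "time": time; "q": joint angles; "joint_velocities": joint speeds; "joint_torque": joint torques, N m; "position": TCP position; "tool_rot": TCP orientation; "ft_force": force on the tool from outside, world axes, zero at the start; "moment": the same for the moment, N m; "grip_width": finger opening in m.
Only numpy, scipy, OpenCV 4.12 (cv2) and the standard library are available. Lean on these libraries where they do the work, as an engineer would, in place of code of your own. Each camera call takes 0.05 s, during which the arm holds its last target. There are 200 camera calls.

### The job

Change the block of the block shaker: lift the long tube block (the one with six wide holes) out of the caddy by its ends, stand it upright on the open worktop, let go and take it again by its long sides, because the shaker's jaws leave no room at the ends. Set it flat and square between the two jaws, holes up and long way from jaw to jaw, and let go while the lever is still in its front (open) notch. Then draw the lever sideways out of that notch, throw it back to the middle notch, marked with the long bar, and let it spring fully home so that the jaws grip the block; leave the short block in its slot and the amber bottle and the capped tube where they are.

Things in the scene. Friction and masses are not known exactly. Their poses are not given: they have to be found in the camera images.
- long_block: the wanted tube block: plain aluminium, 66 (x) x 44 (y) x 50 (z) mm, 0.32 kg, six wide holes (16.5 mm, 3 x 2) in its top. Origin at the centre of its underside, x along its length. In the caddy its long sides are hidden between 56 mm high walls, only its ends (66 mm apart) can be gripped; either slot can hold it.
- short_block: the other tube block: same aluminium, 52 (x) x 44 (y) x 50 (z) mm, twelve small holes (8.5 mm, 4 x 3). Same axes. Stays in its slot.
- block_caddy: fixed grey caddy, base 88 (x) x 128 (y) x 8 mm; three walls along x, 62 long, 6 thick, at y = -58, 0, +58 mm, tops at z = 63 mm, make two slots centred at y = -29 and +29 mm. A lip 3.5 mm over the slot floor (z = 8 mm) runs along each end at x = +-40 mm. Origin at the centre of its underside; the blocks' length lies along its x.
- block_shaker: fixed white block shaker, 200 (x) x 250 (y) x 76 mm; origin under its centre, front with screen faces -x. At y = +50 a plate (top z = 82 mm) with a fixed rear jaw (face x = +35 mm, 48 wide) and a sliding front jaw (open: face x = -44 mm, 44 wide, foot 82 wide); both reach z = 140 mm, taller than a block. Lever at y = -75 mm in a steel gate plate (top z = 90 mm).
- clamp_bed (a point): point on the carrier plate's top midway between the open jaws (79 mm apart) and on their centre line; axes as the shaker's, x runs from front jaw to rear jaw. A clamped long block's origin ends about 7 mm towards +x from here, pushed against the rear jaw.
- clamp_pad: sprung rubber pad (40 wide x 50 mm high) on the face of the sliding front jaw; moves with the lever, 42 mm per rad, and can give way 6 mm. Origin at the middle of its pressing face.
- lock_lever (a joint): swing of the lever about the shaker's y axis (rad): 0 = front notch, leaning 0.40 rad towards the front, jaws open; 0.40 = upright, middle notch, marked with the long bar, long block clamped; 0.80 = leaning 0.40 rad back, rear notch (short bar, for short blocks). Stays by friction where it is left.
- lever_side (a joint): sideways lean of the lever (rad): 0 = home in a notch (sprung towards it, 2 to 4 N at the knob); 0.24 = leaning to the shaker's -y, in the middle of the channel that joins the notches (12 mm wide); it leaves a notch only above about 0.20.
- lever_knob (a point): centre of the black ball knob, 28 mm diameter, on top of the 8 mm lever stick, 140 mm from the pivot. Moves with the lever.
- lever_pivot (a point): the point about which the lever swings and leans, inside the housing; axes as the shaker's. Knob = pivot + Ry(lock_lever - 0.40) Rx(lever_side) (0, 0, 140 mm).
- marked_notch (a point): where the knob's centre is when the lever is home in the middle notch with the long-bar mark (140 mm straight above the pivot); the notch is 12 mm wide at the gate plate, 62 mm above the pivot, for the 8 mm stick. Axes as the shaker's.
- amber_bottle: standing amber bottle with black cap, 60 mm diameter, 135 mm high; bystander. Origin under its centre.
- capped_tube: 50 ml tube with blue cap lying on the worktop, 117 mm long, 34 mm thick, along its own y; bystander. Origin under its middle.
Things that resemble listed ones, but are neither listed nor needed, are in the scene too. What is shaped like the block_caddy but turquoise is not meant.

How it is judged:
On the way, in this order (a step that is already met when the one before it is completed fails the run):
1. the long block stands upright on the open worktop, away from the caddy, let go (height (world z) of long_block below 0.004 m and angle between long_block's own z axis and vertical below 0.06 rad and horizontal distance between long_block and block_caddy above 0.09 m and contact force between the fingers and long_block below 0.3 N), for 0.2 s.
2. the long block stands flat on the plate between the jaws, let go, with the lever still in its open notch (y of long_block in the frame of clamp_bed between -0.012 and 0.012 m and z of long_block in the frame of clamp_bed between -0.003 and 0.004 m and angle between long_block's own z axis and vertical below 0.06 rad and angle between the x axis of long_block and the x axis of clamp_bed, either way round below 0.14 rad and x of long_block in the frame of clamp_bed between -0.012 and 0.012 m and value of joint lock_lever below 0.12 rad and contact force between the fingers and long_block below 0.3 N), for 0.2 s.
At the end, for the whole second after the job is handed in: Long block flat on the plate (height 4 mm, tilt 0.06 rad), square to the jaws (0.14 rad), within 12 mm of their centre line, pressed by the front pad with over 2 N; lever home in the middle notch (swing 0.33 to 0.47, side lean under 0.05 rad); all at rest (y of long_block in the frame of clamp_bed between -0.012 and 0.012 m and z of long_block in the frame of clamp_bed between -0.003 and 0.004 m and angle between long_block's own z axis and vertical below 0.06 rad and angle between the x axis of long_block and the x axis of clamp_bed, either way round below 0.14 rad and x of long_block in the frame of clamp_bed between 0 and 0.012 m and value of joint lock_lever between 0.33 and 0.47 rad and value of joint lever_side below 0.05 rad and contact force between clamp_pad and long_block above 2 N and linear speed of long_block below 0.01 m/s and velocity of joint lock_lever between -0.05 and 0.05 rad/s); the robot touches nothing.
It fails at once if the short block is taken out of its slot or shifted by more than 25 mm (distance of short_block from where it was at the start of the episode above 0.025 m).
It fails at once if the bottle or the capped tube is shifted by more than 30 mm (distance of any of amber_bottle, capped_tube from where it was at the start of the episode above 0.03 m).
It also fails if it takes over 64 s, if anything falls off the work surface, if the arm or the gripper's body presses on something with over 40 N, if the wrist force passes 120 N, or if a joint passes its speed limit or range.

## Working session

There is one attempt and no reset: what is moved stays moved. The work goes in short steps, Python scripts to look and compute and a tool call to move; the robot and the scene stay as the last step left them, time stands still between calls to the robot, and variables do not carry over. Pictures are saved under pics/ and viewed, about 8 in all and at most 12, crops included, and the job is handed in when it is done.

Besides the shell and the picture viewer there is one more tool, called after "Call:" as name(argument=value, ...) on one line, values as JSON. carry_out: Moves the arm, as the interface text tells. Its arguments: {"type":"object","properties":{"steps":{"type":"array"},"squeeze":{"type":"number"}},"required":["steps"]}

```bash
ls; mkdir -p pics; cat > h.py <<'E'
import numpy as np, cv2
from rig import robot, cams
def snap(n,f):
    c=cams.camera(n); cv2.imwrite('pics/'+f,c['pixels'][:,:,::-1]); 
    np.savez('pics/'+n+'.npz',**{k:c[k] for k in c if k!='pixels'}, **({}))
    return c
def load(n): return np.load('pics/'+n+'.npz',allow_pickle=True)
def ray(c,u,v,z):
    d=np.array([(u-c['cx'])/c['fx'],-(v-c['cy'])/c['fy'],-1.]); d=np.array(c['rotation'])@d
    e=np.array(c['eye']); return e+d*(z-e[2])/d[2]
def proj(c,p):
    q=np.array(c['rotation']).T@(np.array(p)-np.array(c['eye'])); return np.array([c['cx']+c['fx']*q[0]/-q[2], c['cy']-c['fy']*q[1]/-q[2]])
E
python3 - <<'E'
from h import *
print(robot.get_obs(), robot.tip_extent)
for n in('top','side'):
    c=snap(n,n+'1.png'); print({k:c[k] for k in c if k!='pixels'})
E
```

```text
pics
{'time': 0.0, 'q': array([ 9.66454081e-01,  5.28489112e-01,  1.43389062e+00, -1.69056929e-05,
        1.18136928e+00, -1.78497997e-01]), 'joint_velocities': array([ 0.00020126,  0.00201316, -0.00077298, -0.00065527,  0.00040911,
       -0.00022349]), 'joint_torque': array([-4.56958251e-04, -4.40043533e+01, -1.76595980e+01,  6.33348478e-02,
        5.82674425e-02, -1.58133062e-04]), 'position': array([0.25776776, 0.56862823, 0.24356119]), 'tool_rot': array([ 8.40560014e-01,  5.41717362e-01, -9.92577913e-04,  4.21092295e-04]), 'ft_force': array([ 0.18054573, -0.89973323, -1.12773091]), 'moment': array([-0.00928526, -0.01367232, -0.01284186]), 'grip_width': 0.08708850787316977} 0.022
{'fx': 473.9700570495894, 'fy': 473.9700570495894, 'cx': 326.293702127638, 'cy': 243.29193542750752, 'eye': array([ 0.45416935, -0.20991063,  1.13914241]), 'rotation': array([-0.01355521,  0.01519811,  0.71600566, -0.69779737])}
{'fx': 458.995374713502, 'fy': 458.995374713502, 'cx': 318.1928718964745, 'cy': 235.20987926011946, 'eye': array([ 0.54277515, -0.8887367 ,  0.66421297]), 'rotation': array([0.44343063, 0.01148413, 0.02158462, 0.89597516])}
```

```bash
sed -i "s/np.array(c\['rotation'\])/R.from_quat(c['rotation']).as_matrix()/g; 1a from scipy.spatial.transform import Rotation as R" h.py
```

```text
(no output)
```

View pics/top1.png

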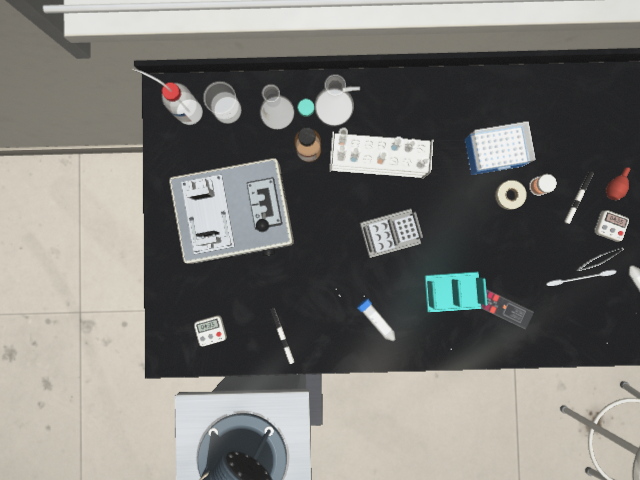

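View pics/side1.png

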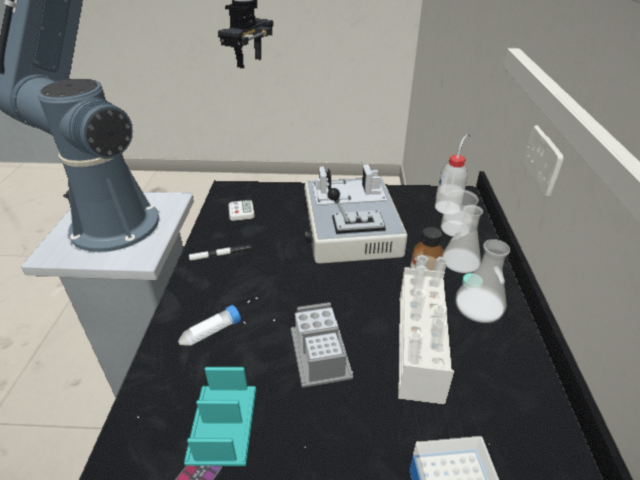

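```bash
python3 - <<'E'
import cv2
a=cv2.imread('pics/top1.png')
cv2.imwrite('pics/c1.png',cv2.resize(a[150:270,165:300],None,fx=5,fy=5,interpolation=2))
cv2.imwrite('pics/c2.png',cv2.resize(a[202:264,354:429],None,fx=9,fy=9,interpolation=2))
E
```

```text
(no output)
```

View pics/c1.png

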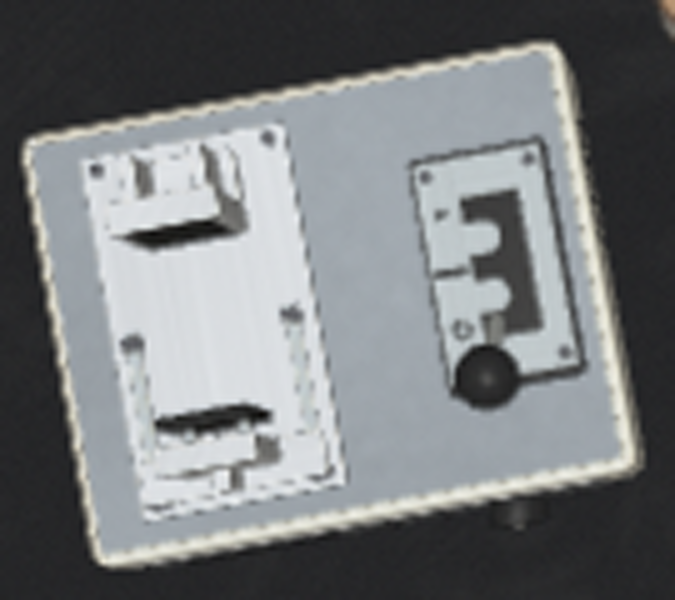

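View pics/c2.png

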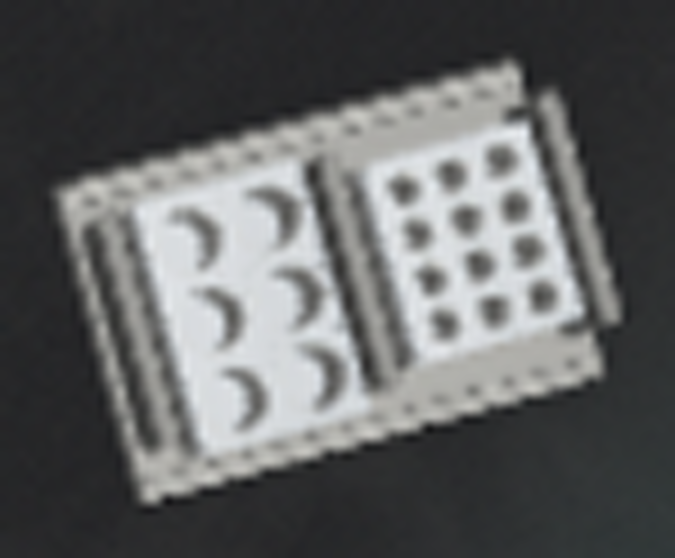

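```bash
python3 - <<'E'
from h import *
c=load('top')
def pts(P,o,s,z): return np.array([ray(c,o[0]+(u+.5)/s-.5,o[1]+(v+.5)/s-.5,z) for u,v in P])
def rep(n,p):
    print(n,'ctr',p.mean(0).round(4),'sides',np.linalg.norm(np.roll(p,-1,0)-p,axis=1).round(4), 'xdir deg',[np.degrees(np.arctan2(d[1],d[0])).round(1) for d in (p[0]-p[3],p[1]-p[2])],'ydir-90',[np.degrees(np.arctan2(-d[0],d[1])).round(1) for d in (p[0]-p[1],p[3]-p[2])])
s=(165,150);b=(354,202)
rep('shaker',pts([(25,140),(555,42),(640,465),(100,562)],s,5,.076))
rep('plate',pts([(80,160),(280,125),(345,485),(143,520)],s,5,.082))
rep('gate',pts([(410,162),(542,138),(583,370),(453,395)],s,5,.090))
rep('rearjaw bottom',pts([(115,238),(245,215)],s,5,.14)); print(pts([(115,238),(245,215)],s,5,.14))
print('frontjaw top', pts([(155,425),(265,405)],s,5,.14))
print('knob',pts([(486,377)],s,5,.09+.067))
print('notches mid', pts([(483,268)],s,5,.09))
rep('long',pts([(135,205),(300,160),(370,405),(200,455)],b,9,.058))
rep('short',pts([(360,170),(520,120),(583,320),(410,365)],b,9,.058))
rep('caddy',pts([(58,188),(515,62),(602,375),(145,500)],b,9,.010))
print('tube',ray(c,362,302,.017),ray(c,392,338,.017),'bottle',ray(c,307,137,.135))
o=robot.get_obs();M=R.from_quat(o['tool_rot']).as_matrix();print(M.round(3))
E
```

```text
shaker ctr [5.781e-01 4.000e-04 7.600e-02] sides [0.2431 0.1954 0.2457 0.1937] xdir deg [np.float64(9.3), np.float64(10.0)] ydir-90 [np.float64(9.1), np.float64(8.7)]
plate ctr [0.5696 0.0522 0.082 ] sides [0.0909 0.1645 0.0912 0.1643] xdir deg [np.float64(9.1), np.float64(9.2)] ydir-90 [np.float64(8.6), np.float64(8.4)]
gate ctr [ 0.5904 -0.0768  0.09  ] sides [0.0597 0.1053 0.0587 0.1058] xdir deg [np.float64(9.3), np.float64(8.7)] ydir-90 [np.float64(8.9), np.float64(9.5)]Traceback (most recent call last):
  File "<stdin>", line 10, in <module>
  File "<stdin>", line 5, in rep
IndexError: index 3 is out of bounds for axis 0 with size 2
```

```bash
python3 - <<'E'
from h import *
c=load('top')
def pts(P,o,s,z): return np.array([ray(c,o[0]+(u+.5)/s-.5,o[1]+(v+.5)/s-.5,z) for u,v in P])
def rep(n,p):
    print(n,'ctr',p.mean(0).round(4),'sides',np.linalg.norm(np.roll(p,-1,0)-p,axis=1).round(4), 'yaw',[float(np.degrees(np.arctan2(d[1],d[0])).round(1)) for d in (p[0]-p[3],p[1]-p[2])],[float(np.degrees(np.arctan2(-d[0],d[1])).round(1)) for d in (p[0]-p[1],p[3]-p[2])])
s=(165,150);b=(354,202)
print('rearjaw',pts([(115,238),(245,215)],s,5,.14))
print('frontjaw top', pts([(155,425),(265,405)],s,5,.14))
print('knob',pts([(486,377)],s,5,.09+.067))
print('notch mid', pts([(483,268)],s,5,.09))
rep('long',pts([(135,205),(300,160),(370,405),(200,455)],b,9,.058))
rep('short',pts([(360,170),(520,120),(583,320),(410,365)],b,9,.058))
rep('caddy',pts([(58,188),(515,62),(602,375),(145,500)],b,9,.010))
print('tube',ray(c,362,302,.017),ray(c,392,338,.017),'bottle',ray(c,307,137,.135))
o=robot.get_obs();M=R.from_quat(o['tool_rot']).as_matrix();print(M.round(3))
# predicted jaws from pose, in shaker frame
y=np.radians(9.1);Rz=np.array([[np.cos(y),-np.sin(y),0],[np.sin(y),np.cos(y),0],[0,0,1]]);o=np.array([.5778,.0005,0])
for n,p in [('rear',pts([(115,238),(245,215)],s,5,.14)),('front',pts([(155,425),(265,405)],s,5,.14)),('knob',pts([(486,377)],s,5,.157))]: print(n,((p-o)@Rz).round(4))
E
```

```text
rearjaw [[0.59996794 0.07824871 0.14      ]
 [0.60835191 0.02308918 0.14      ]]
frontjaw top [[0.5202344  0.06248269 0.14      ]
 [0.52749983 0.01595108 0.14      ]]
knob [[ 0.53554746 -0.07980303  0.157     ]]
notch mid [[ 0.58969    -0.07057845  0.09      ]]
long ctr [ 0.5125 -0.3395  0.058 ] sides [0.0435 0.0647 0.045  0.0656] yaw [12.9, 14.2] [13.8, 14.9]
short ctr [ 0.527  -0.3951  0.058 ] sides [0.0427 0.0533 0.0455 0.0511] yaw [12.6, 15.6] [15.9, 13.1]
caddy ctr [ 0.5213 -0.3663  0.01  ] sides [0.1261 0.0862 0.1257 0.0859] yaw [13.9, 13.6] [14.0, 13.8]
tube [ 0.35912696 -0.29369946  0.017     ] [ 0.2730522  -0.36178245  0.017     ] bottle [ 0.72360213 -0.17737205  0.135     ]
[[ 0.413  0.911 -0.001]
 [ 0.911 -0.413 -0.002]
 [-0.002 -0.    -1.   ]]
rear [[0.0342 0.0733 0.14  ]
 [0.0337 0.0175 0.14  ]]
front [[-0.047   0.0703  0.14  ]
 [-0.0472  0.0232  0.14  ]]
knob [[-0.0544 -0.0726  0.157 ]]
```

The top view shows the shaker left of centre (knob at 262,225), with its jaws open and the lever in the front notch. The caddy is at (391,233) with the long block in its left (+y) slot, and the tube lies at (377,320). Measured sizes agree with those given to about 2 mm. The side view confirms this layout. I'm setting out now.

Call:
carry_out(steps=[[[1.3,-4.8,0],-5,0],[[1.3,-4.8,0],-5,0],[[1.3,-4.8,0],-5,0],[[1.3,-4.8,0],-5,0],[[1.3,-4.8,0],-5,0],[[1.3,-4.8,0],-5,0],[[1.3,-4.8,0],-5,0],[[1.3,-4.8,0],-5,0],[[1.3,-4.8,0],-5,0],[[1.3,-4.8,0],-5,0]], squeeze=25)

```text
time: 1.1
position: [0.3839, 0.0876, 0.241]
tool_rot: [0.992, 0.125, 0.0, -0.0]
ft_force: [1.7, 0.7, -0.1]
grip_width: 0.0866
```

Call:
carry_out(steps=[[[1.3,-4.7,0],0,0],[[1.3,-4.7,0],0,0],[[1.3,-4.7,0],0,0],[[1.3,-4.7,0],0,0],[[1.3,-4.7,0],0,0],[[1.3,-4.7,0],0,0],[[1.3,-4.7,0],0,0],[[1.3,-4.7,0],0,0],[[1.3,-4.7,-2],0,0],[[1.2,-0.4,-4],-0.5,0]])

```text
time: 2.1
position: [0.5136, -0.3581, 0.1854]
tool_rot: [0.993, 0.114, 0.005, 0.006]
ft_force: [1.5, 0.6, 0.2]
grip_width: 0.0873
```

Call:
carry_out(steps=[[[0,1.9,-3],0,0],[[0,0,-2],0,0],[[0,0,0],0,0]])

```text
time: 2.4
position: [0.5116, -0.3399, 0.1268]
tool_rot: [0.994, 0.112, 0.002, 0.002]
ft_force: [0.1, -0.3, 1.1]
grip_width: 0.0872
```

```bash
python3 - <<'E'
from h import *
c=snap('side','s2.png'); o=robot.get_obs(); print(o['position'],o['tool_rot'],o['time'])
print(proj(c,[.513,-.339,.058]))
a=cv2.imread('pics/s2.png'); cv2.imwrite('pics/s2c.png',cv2.resize(a[240:400,230:410],None,fx=3.7,fy=3.7,interpolation=2))
E
```

```text
[ 0.51207219 -0.34009108  0.12809314] [0.99368226 0.11216737 0.00265402 0.00264451] 2.45
[317.04919569 319.62341759]
```

View pics/s2c.png

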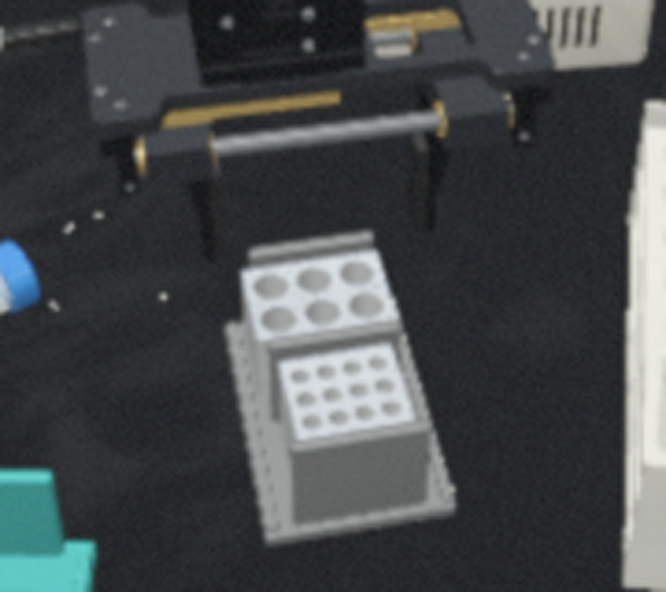

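The side crop shows the long block's top centred at about (319,298) in the crop, 1–2 mm from the prediction. The open fingers straddle it, so I'm descending.

Call:
carry_out(steps=[[[0,0.1,-3],1,0],[[0,0,-3],0,0],[[0,0,-1.8],0,0],[[0,0,-0.6],0,0],[[0,0,0],0,0]])

```text
time: 2.95
position: [0.5165, -0.3428, 0.0494]
tool_rot: [0.993, 0.122, 0.007, 0.008]
ft_force: [-1.2, -0.3, 0.3]
grip_width: 0.0867
```

Call:
carry_out(steps=[[[-0.35,0.3,-0.8],0,0],[[0,0,0],0,0],[[0,0,0],0,0]])

```text
time: 3.25
position: [0.5146, -0.3412, 0.0447]
tool_rot: [0.992, 0.122, 0.009, 0.011]
ft_force: [0.4, -0.7, -0.3]
grip_width: 0.0869
```

Call:
carry_out(steps=[[[-0.1,0.2,-0.2],0,0.5],[[0,0,0],0,1],[[0,0,0],0,1],[[0,0,0],0,1],[[0,0,0],0,1]])

```text
time: 3.75
position: [0.5139, -0.3394, 0.0441]
tool_rot: [0.992, 0.122, 0.01, 0.012]
ft_force: [0.6, -0.0, -0.2]
grip_width: 0.0661
```

Call:
carry_out(steps=[[[0,0,1],0,1],[[0,0,2],0,1],[[0,0,2.5],0,1],[[0,0,2.5],0,1],[[0,0,1.5],0,1],[[0,0,0],0,1]], squeeze=35)

```text
time: 4.35
position: [0.5115, -0.3368, 0.141]
tool_rot: [0.993, 0.122, 0.008, 0.008]
ft_force: [-0.2, -1.2, -3.3]
grip_width: 0.0656
```

Call:
carry_out(steps=[[[-1,1.5,0],0,1],[[-2,2.6,0],0,1],[[-2,2.6,0],0,1],[[-2,2.6,-1],0,1],[[-1,1.5,-2],0,1],[[0,0,-2],0,1],[[0,0,-1.5],0,1],[[0,0,0],0,1],[[0,0,0],0,1]])

```text
time: 5.25
position: [0.4252, -0.2224, 0.0719]
tool_rot: [0.993, 0.121, 0.006, 0.006]
ft_force: [-0.0, 0.4, -2.6]
grip_width: 0.0657
```

Call:
carry_out(steps=[[[0,0,-1.5],0,1],[[0,0,-1.2],0,1],[[0,0,-0.3],0,1],[[0,0,0],0,1],[[0,0,0],0,1]])

```text
time: 5.75
position: [0.4276, -0.2248, 0.0428]
tool_rot: [0.993, 0.121, 0.008, 0.008]
ft_force: [0.3, -0.1, -3.7]
grip_width: 0.0659
```

Call:
carry_out(steps=[[[0,0,-0.4],0,1],[[0,0,-0.2],0,1],[[0,0,-0.1],0,1],[[0,0,-0.1],0,1],[[0,0,0],0,1]])

```text
time: 6.25
position: [0.4285, -0.2254, 0.0363]
tool_rot: [0.993, 0.121, 0.009, 0.01]
ft_force: [0.5, 0.6, -3.4]
grip_width: 0.0663
```

Call:
carry_out(steps=[[[0,0,-0.15],0,1],[[0,0,-0.1],0,1],[[0,0,-0.1],0,1]])

```text
time: 6.55
position: [0.4285, -0.2253, 0.036]
tool_rot: [0.993, 0.121, 0.01, 0.011]
ft_force: [-0.6, 1.3, 7.9]
grip_width: 0.0658
```

Call:
carry_out(steps=[[[0,0,0],0,0.6],[[0,0,0],0,0],[[0,0,0],0,0],[[0,0,0],0,0],[[0,0,1],0,0],[[0,0,3],0,0],[[0,0,3],0,0],[[0,0,2],0,0]])

```text
time: 7.35
position: [0.4275, -0.2246, 0.128]
tool_rot: [0.993, 0.121, 0.008, 0.009]
ft_force: [0.7, -1.1, 0.0]
grip_width: 0.0871
```

Call:
carry_out(steps=[[[0,0,0],-8.5,0],[[0,0,0],-8.5,0],[[0,0,0],-8.5,0],[[0,0,0],-8.5,0],[[0,0,0],-8.5,0],[[0,0,0],-8.5,0],[[0,0,0],-8.5,0],[[0,0,0],-8.5,0],[[0,0,0],-8.5,0],[[0,0,0],-8.5,0]])

```text
time: 8.35
position: [0.4289, -0.2256, 0.1391]
tool_rot: [0.807, -0.59, 0.003, 0.018]
ft_force: [-0.0, 0.2, -0.3]
grip_width: 0.0873
```

```bash
python3 - <<'E'
from h import *
c=snap('side','s3.png'); o=robot.get_obs(); print(o['position'],o['tool_rot'])
M=R.from_quat(o['tool_rot']).as_matrix(); print(np.degrees(np.arctan2(M[1,0],M[0,0])),M[:,2])
print(proj(c,[.4285,-.2253,.05]))
a=cv2.imread('pics/s3.png'); cv2.imwrite('pics/s3c.png',cv2.resize(a[170:330,190:370],None,fx=3.7,fy=3.7,interpolation=2))
E
```

```text
[ 0.42914981 -0.225764    0.13922836] [ 0.8061942  -0.59136659  0.00295154  0.01810404]
-72.50295132169676 [-0.01665322 -0.03268164 -0.99932706]
[277.14287824 277.45450629]
```

View pics/s3c.png

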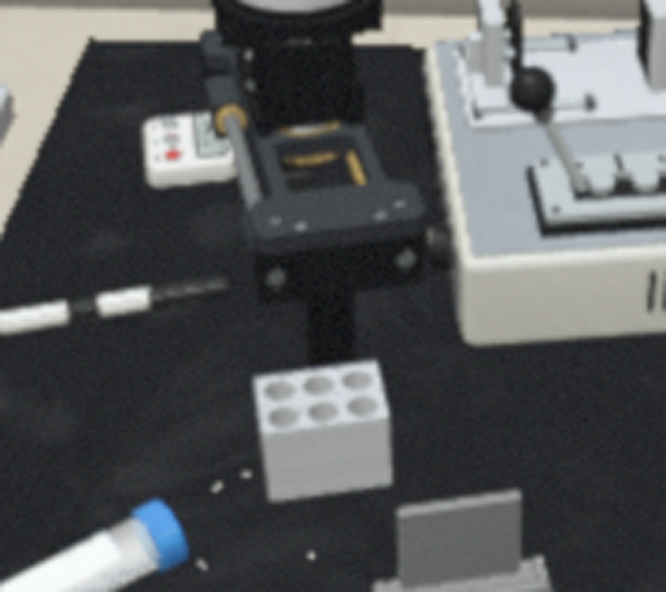

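The long block stands upright, with its top centred at about (321,396) in the crop, under 1 mm from where I expected it. Next I descend with the jaws across its long sides.

Call:
carry_out(steps=[[[0,0,-3],-3.5,0],[[0,0,-3],0,0],[[-0.2,0.1,-1.8],0,0],[[0,0,-0.6],0,0],[[0,0,0],0,0]])

```text
time: 8.9
position: [0.4292, -0.2263, 0.0565]
tool_rot: [0.79, -0.612, 0.007, 0.018]
ft_force: [0.1, -0.2, 0.4]
grip_width: 0.0872
```

Call:
carry_out(steps=[[[0,0,-1.2],-0.5,0],[[-0.1,0.1,-0.5],0,0],[[0,0,0],0,0.6],[[0,0,0],0,1],[[0,0,0],0,1],[[0,0,0],0,1],[[0,0,0],0,1]], squeeze=30)

```text
time: 9.6
position: [0.4301, -0.2268, 0.0413]
tool_rot: [0.788, -0.615, 0.01, 0.019]
ft_force: [0.4, -0.6, -0.9]
grip_width: 0.0551
```

Call:
carry_out(steps=[[[0,0,0],0,1],[[0,0,0],0,1],[[0,0,0],0,1],[[0,0,0],0,1]])

```text
time: 10.0
position: [0.4297, -0.2262, 0.0414]
tool_rot: [0.788, -0.615, 0.009, 0.018]
ft_force: [-0.9, -0.1, -0.9]
grip_width: 0.045
```

Call:
carry_out(steps=[[[0,0,0.3],0,1],[[0,0,1.5],0,1],[[0,0,3],0,1],[[0,0,4],0,1],[[0,0,4],0,1],[[0,0,4],0,1],[[0,0,3.5],0,1],[[0,0,1.5],0,1],[[0,0,0],0,1]])

```text
time: 10.9
position: [0.4253, -0.2231, 0.2652]
tool_rot: [0.788, -0.615, 0.005, 0.018]
ft_force: [0.5, -0.1, -3.4]
grip_width: 0.044
```

Call:
carry_out(steps=[[[0.8,1.5,0],0,1],[[1.7,3.2,0],-1,1],[[1.7,3.2,0],-1,1],[[1.7,3.2,0],-1,1],[[1.7,3.2,0],-1,1],[[1.7,3.2,0],-1,1],[[1.7,3.2,0],0,1],[[1.7,3.2,0],0,1],[[0.9,1.5,0],0,1],[[0,0,0],0,1]])

```text
time: 11.9
position: [0.5555, 0.043, 0.2484]
tool_rot: [0.758, -0.652, -0.009, 0.024]
ft_force: [0.0, -0.3, -3.9]
grip_width: 0.0439
```

Call:
carry_out(steps=[[[0.5,0.2,0],0.2,1],[[0.5,0.2,0],0,1],[[0,0,0],0,1],[[0,0,0],0,1],[[0,0,0],0,1],[[0,0,0],0,1]])

```text
time: 12.5
position: [0.5628, 0.0438, 0.2447]
tool_rot: [0.758, -0.652, -0.012, 0.028]
ft_force: [-0.6, 1.2, -2.8]
grip_width: 0.0443
```

```bash
cat >> h.py <<'E'
def st():
    o=robot.get_obs(); M=R.from_quat(o['tool_rot']).as_matrix(); print('t',round(o['time'],2),'p',o['position'].round(4),'yaw',np.degrees(np.arctan2(M[1,0],M[0,0])).round(2),'z',M[:,2].round(4),'q',o['q'].round(3),'f',o['ft_force'].round(1))
    return o,M
E
python3 - <<'E'
from h import *
o,M=st()
c=snap('side','s4.png')
a=cv2.imread('pics/s4.png'); cv2.imwrite('pics/s4c.png',cv2.resize(a[90:270,290:420],None,fx=3.3*1.3,fy=3.3,interpolation=2)[:, :]) if 0 else cv2.imwrite('pics/s4c.png',cv2.resize(a[95:265,290:420],None,fx=3.5,fy=3.5,interpolation=2))
E
```

```text
t 12.5 p [0.5628 0.0438 0.2447] yaw -81.37 z [-0.0538 -0.0267 -0.9982] q [-0.104  0.468  1.548 -0.035  1.177  1.331] f [-0.6  1.2 -2.8]
```

View pics/s4c.png

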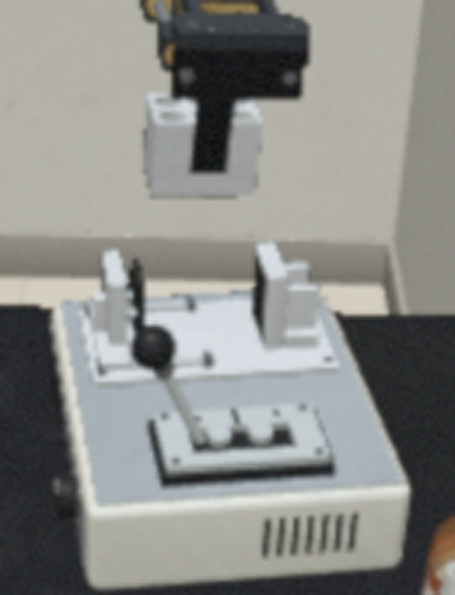

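```bash
cat >> h.py <<'E'
def W(p,o=(.5778,.0005,0),yaw=9.0): return R.from_euler('z',yaw,degrees=True).apply(p)+np.array(o)
E
python3 - <<'E'
from h import *
c=load('side'); t=load('top')
for n,p in dict(rear_near_bot=(.035,.026,.082),rear_near_top=(.035,.026,.14),rear_far_top=(.035,.074,.14),front_near_top=(-.044,.028,.14),front_far_top=(-.044,.072,.14),plate_nearL=(-.1,.0045,.082),cornerNR=(.1,-.125,.076),cornerNL=(-.1,-.125,.076),knob=(-.0545,-.075,.157),gatectr=(0.,-.075,.09)).items():
    q=W(p); print(n,q.round(4),'sidecrop',((proj(c,q)-[290,95])*3.5).round(0),'topcrop',((proj(t,q)-[165,150])*5).round(0))
a=cv2.imread('pics/s4.png'); cv2.imwrite('pics/s4d.png',cv2.resize(a[160:225,305:390],None,fx=9,fy=9,interpolation=2))
E
```

```text
rear_near_bot [0.6083 0.0317 0.082 ] sidecrop [264. 353.] topcrop [254. 233.]
rear_near_top [0.6083 0.0317 0.14  ] sidecrop [269. 277.] topcrop [223. 214.]
rear_far_top [0.6008 0.0791 0.14  ] sidecrop [256. 242.] topcrop [111. 234.]
front_near_top [0.53   0.0213 0.14  ] sidecrop [149. 283.] topcrop [250. 398.]
front_far_top [0.5231 0.0647 0.14  ] sidecrop [140. 250.] topcrop [148. 416.]
plate_nearL [ 0.4783 -0.0107  0.082 ] sidecrop [ 67. 383.] topcrop [354. 520.]
cornerNR [ 0.6961 -0.1073  0.076 ] sidecrop [417. 489.] topcrop [562.  34.]
cornerNL [ 0.4986 -0.1386  0.076 ] sidecrop [ 87. 511.] topcrop [641. 468.]
knob [ 0.5357 -0.0821  0.157 ] sidecrop [155. 346.] topcrop [490. 374.]
gatectr [ 0.5895 -0.0736  0.09  ] sidecrop [240. 433.] topcrop [488. 266.]
```

View pics/s4d.png

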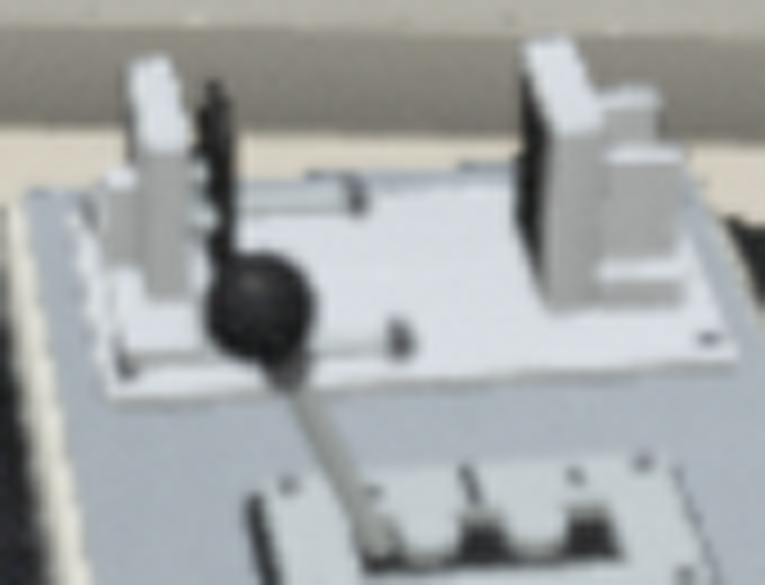

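Here the rear jaw's near top corner at (552,133) falls within 1 px of my shaker model. The block hangs above the gap with a tilt of about 0.05 rad. I'm lining it up just above the jaws.

Call:
carry_out(steps=[[[0.3,0.4,-1.5],0.3,1],[[0.1,0.1,-1.5],0,1],[[0,0,-1],0,1],[[0,0,-0.5],0,1],[[0,0,0],0,1]])

```text
time: 13.05
position: [0.567, 0.0492, 0.1961]
tool_rot: [0.76, -0.65, -0.011, 0.027]
ft_force: [-0.4, -0.2, -3.1]
grip_width: 0.0442
```

```bash
python3 -c "
from h import *
st()"
```

```text
t 13.05 p [0.567  0.0492 0.1961] yaw -81.06 z [-0.0528 -0.0267 -0.9982] q [-0.094  0.534  1.585 -0.036  1.074  1.34 ] f [-0.4 -0.2 -3.1]
```

Call:
carry_out(steps=[[[0.1,0,-1.5],0,1],[[0,0,-2],0,1],[[0,0,-1.5],0,1],[[0,0,-0.5],0,1],[[0,0,0],0,1]])

```text
time: 13.55
position: [0.5703, 0.0493, 0.1412]
tool_rot: [0.76, -0.65, -0.009, 0.026]
ft_force: [-0.4, 0.3, -3.7]
grip_width: 0.0439
```

Call:
carry_out(steps=[[[-0.2,0,-0.8],0,1],[[0,0,-0.5],0,1],[[0,0,0],0,1]])

```text
time: 13.85
position: [0.5696, 0.0492, 0.1291]
tool_rot: [0.76, -0.65, -0.008, 0.025]
ft_force: [-0.6, 0.2, -3.5]
grip_width: 0.0441
```

```bash
python3 - <<'E'
from h import *
o,M=st()
c=snap('side','s5.png')
a=cv2.imread('pics/s5.png'); cv2.imwrite('pics/s5d.png',cv2.resize(a[140:230,300:395],None,fx=6.5,fy=6.5,interpolation=2))
E
```

```text
t 13.85 p [0.5696 0.0492 0.1291] yaw -81.04 z [-0.0435 -0.0276 -0.9987] q [-0.093  0.628  1.635 -0.04   0.92   1.346] f [-0.6  0.2 -3.5]
```

View pics/s5d.png

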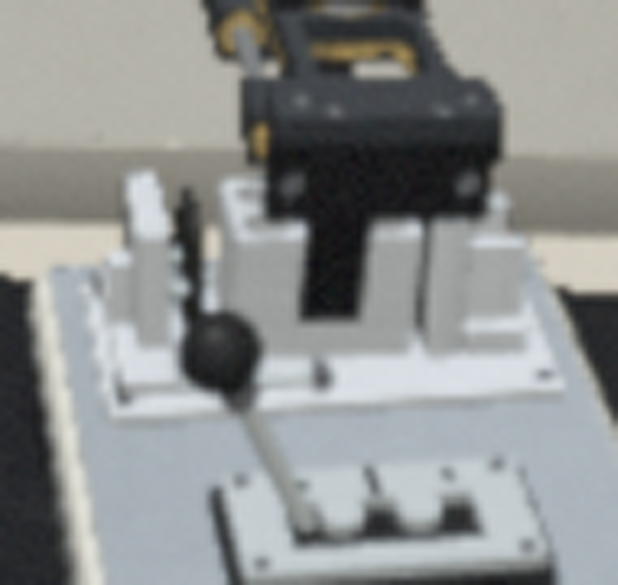

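The block is between the jaws. Its gap to the rear jaw is about 3 mm and to the front pad about 7 mm, so I'm shifting it about 2 mm forward and then lowering it.

Call:
carry_out(steps=[[[-0.25,0,-0.2],0,1],[[0,0,-0.2],0,1],[[0,0,-0.15],0,1],[[0,0,-0.1],0,1]])

```text
time: 14.3
position: [0.5675, 0.0491, 0.124]
tool_rot: [0.76, -0.65, -0.007, 0.024]
ft_force: [-2.6, 0.3, 3.7]
grip_width: 0.044
```

Call:
carry_out(steps=[[[0,0,-0.1],0,1],[[0,0,0],0,0.4],[[0,0,0],0,0.3],[[0,0,0],0,0.2],[[0,0,0],0,0.1],[[0,0,0],0,0.1]])

```text
time: 14.9
position: [0.5697, 0.0489, 0.1248]
tool_rot: [0.76, -0.65, -0.004, 0.022]
ft_force: [0.5, 0.3, 0.7]
grip_width: 0.0743
```

Call:
carry_out(steps=[[[0,0,0],0,0],[[0,0,0.5],0,0],[[0,0,2],0,0],[[0,0,4],0,0],[[0,0,4],0,0],[[0,0,2],0,0],[[0,0,0],0,0]])

```text
time: 15.6
position: [0.5683, 0.049, 0.2541]
tool_rot: [0.76, -0.65, -0.006, 0.023]
ft_force: [-0.2, -0.9, 0.5]
grip_width: 0.0872
```

```bash
python3 - <<'E'
from h import *
o,M=st()
c=snap('side','s6.png')
a=cv2.imread('pics/s6.png'); cv2.imwrite('pics/s6d.png',cv2.resize(a[140:230,300:395],None,fx=6.5,fy=6.5,interpolation=2))
E
```

```text
t 15.6 p [0.5683 0.049  0.2541] yaw -81.04 z [-0.0387 -0.0281 -0.9989] q [-0.094  0.459  1.533 -0.034  1.186  1.334] f [-0.2 -0.9  0.5]
```

View pics/s6d.png

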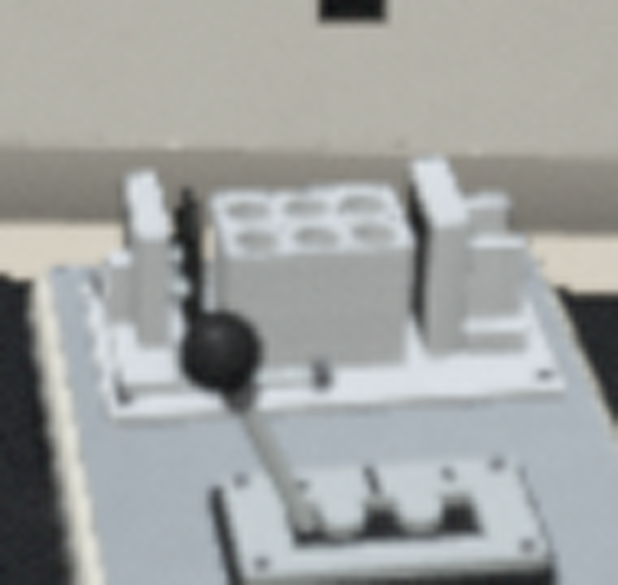

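```bash
python3 - <<'E'
from h import *
c=load('side')
P=np.array([ray(c,300+u/6.5,140+v/6.5,.132) for u,v in [(222,255),(412,248),(393,186),(210,198)]])
L=R.from_euler('z',-9,degrees=True).apply(P-np.array([.5778,.0005,0]))
print(L.round(4),L.mean(0)); print(np.degrees(np.arctan2(*(L[1]-L[0])[[1,0]])))
k=ray(c,300+221/6.5,140+350/6.5,.157); print('knob',k, R.from_euler('z',-9,degrees=True).apply(k-np.array([.5778,.0005,0])))
E
```

```text
[[-0.0403  0.0258  0.132 ]
 [ 0.0267  0.0232  0.132 ]
 [ 0.028   0.0676  0.132 ]
 [-0.0392  0.0662  0.132 ]] [-0.00620189  0.04570308  0.132     ]
-2.2108790036627783
knob [ 0.53529127 -0.0823237   0.157     ] [-0.05494186 -0.07515417  0.157     ]
```

The block is flat, centred and let go, and the lever is still in its front notch. From the side view the knob is at (0.535, -0.082, 0.157), which agrees with the model. Moving to the lever.

Call:
carry_out(steps=[[[-0.5,-1.5,0],0,0],[[-0.8,-3.2,0],0,0],[[-0.8,-3.2,0],0,0],[[-0.8,-3.2,0],0,0],[[-0.5,-1.8,0],0,0],[[0,0,-1.5],0,0],[[0,0,-2],0,0],[[0,0,-1],0,0],[[0,0,0],0,0]])

```text
time: 16.55
position: [0.5194, -0.0897, 0.1922]
tool_rot: [0.759, -0.65, -0.019, 0.031]
ft_force: [-0.2, -0.2, -0.7]
grip_width: 0.087
```

```bash
python3 -c "
from h import *
st()"
```

```text
t 16.55 p [ 0.5194 -0.0897  0.1922] yaw -81.09 z [-0.0697 -0.0227 -0.9973] q [-0.358  0.492  1.687 -0.054  1.02   1.087] f [-0.2 -0.2 -0.7]
```

Call:
carry_out(steps=[[[0.8,0.4,0],0,0],[[0.7,0.3,0],0,0],[[0,0,-1],0,0],[[0,0,-1.2],0,0],[[0,0,-0.5],0,0],[[0,0,0],0,0]])

```text
time: 17.15
position: [0.5366, -0.0815, 0.1635]
tool_rot: [0.76, -0.649, -0.018, 0.031]
ft_force: [-0.8, -0.2, 0.2]
grip_width: 0.0869
```

Call:
carry_out(steps=[[[-0.1,0,-0.4],0,0.5],[[0,0,0],0,1],[[0,0,0],0,1],[[0,0,0],0,1],[[0,0,0],0,1],[[0,0,0],0,1],[[0,0,0],0,1],[[0,0,0],0,1],[[0,0,0],0,1],[[0,0,0],0,1]], squeeze=30)

```text
time: 18.15
position: [0.5351, -0.0805, 0.16]
tool_rot: [0.76, -0.649, -0.019, 0.03]
ft_force: [-0.5, 1.9, 0.5]
grip_width: 0.0262
```

Call:
carry_out(steps=[[[0.15,-0.8,-0.1],0,1],[[0.15,-0.8,-0.1],0,1],[[0.15,-0.8,-0.1],0,1],[[0.15,-0.6,-0.1],0,1],[[0,0,0],0,1]])

```text
time: 18.65
position: [0.5372, -0.1019, 0.1569]
tool_rot: [0.759, -0.65, -0.03, 0.025]
ft_force: [0.2, 4.1, 2.5]
grip_width: 0.0266
```

Call:
carry_out(steps=[[[0.2,-0.7,0],0,1],[[0.2,-0.6,0],0,1],[[0.1,-0.3,0],0,1],[[0,0,0],0,1]])

```text
time: 19.05
position: [0.5389, -0.1096, 0.156]
tool_rot: [0.758, -0.65, -0.04, 0.021]
ft_force: [0.1, 3.2, 5.8]
grip_width: 0.0263
```

Call:
carry_out(steps=[[[0.3,-0.7,0],0,1],[[0.1,-0.3,0],0,1],[[0,0,0],0,1]])

```text
time: 19.35
position: [0.5394, -0.1118, 0.1556]
tool_rot: [0.757, -0.651, -0.049, 0.017]
ft_force: [-0.4, 2.0, 4.5]
grip_width: 0.0263
```

```bash
python3 -c "
from h import *
st()"
```

```text
t 19.35 p [ 0.5394 -0.1118  0.1556] yaw -81.47 z [-0.0957  0.0379 -0.9947] q [-0.406  0.585  1.632 -0.004  1.028  1.016] f [-0.4  2.   4.5]
```

Call:
carry_out(steps=[[[0.8,0.05,0.2],0,1],[[0.9,0.1,0.25],0,1],[[0.9,0.1,0.2],0,1],[[0.9,0.1,0.2],0,1],[[0,0,0],0,1]])

```text
time: 19.85
position: [0.57, -0.1076, 0.1648]
tool_rot: [0.758, -0.65, -0.056, 0.021]
ft_force: [-1.6, 2.3, 2.8]
grip_width: 0.0261
```

```bash
cat >> h.py <<'E'
def kn():
    o,M=st(); g=o['position']+.003*M[:,2]
    k=R.from_euler('z',-9,degrees=True).apply(g-np.array([.5778,.0005,0]))-np.array([0,-.075,.028]); print('knob rel pivot',k.round(4),'swing',(.4+np.arctan2(k[0],k[2])).round(3),'side',np.arcsin(-k[1]/np.linalg.norm(k)).round(3),np.linalg.norm(k).round(4))
E
python3 -c "
from h import *
kn()"
```

```text
t 19.85 p [ 0.57   -0.1076  0.1648] yaw -81.41 z [-0.1121  0.0398 -0.9929] q [-0.377  0.611  1.537 -0.005  1.112  1.043] f [-1.6  2.3  2.8]
knob rel pivot [-0.0249 -0.0304  0.1338] swing 0.216 side 0.22 0.1395
```

Call:
carry_out(steps=[[[0.9,0.05,0.1],0,1],[[0.9,0.05,0.1],0,1],[[0.8,0.05,0.1],0,1],[[0,0,0],0,1]])

```text
time: 20.25
position: [0.595, -0.105, 0.1667]
tool_rot: [0.758, -0.65, -0.059, 0.023]
ft_force: [-1.9, 3.1, 6.1]
grip_width: 0.0261
```

```bash
python3 -c "
from h import *
kn()"
```

```text
t 20.25 p [ 0.595  -0.105   0.1667] yaw -81.41 z [-0.1196  0.0421 -0.9919] q [-0.358  0.64   1.466 -0.003  1.163  1.061] f [-1.9  3.1  6.1]
knob rel pivot [ 1.000e-04 -3.170e-02  1.357e-01] swing 0.401 side 0.229 0.1393
```

Call:
carry_out(steps=[[[-0.1,0.7,0.1],0,1],[[-0.1,0.7,0.1],0,1],[[-0.1,0.6,0.1],0,1],[[0,0,0],0,1]])

```text
time: 20.65
position: [0.5933, -0.0878, 0.1703]
tool_rot: [0.758, -0.649, -0.054, 0.025]
ft_force: [-3.3, -0.3, 1.9]
grip_width: 0.0258
```

```bash
python3 -c "
from h import *
kn()"
```

```text
t 20.65 p [ 0.5933 -0.0878  0.1703] yaw -81.31 z [-0.1153  0.0326 -0.9928] q [-0.33   0.628  1.48  -0.007  1.154  1.09 ] f [-3.3 -0.3  1.9]
knob rel pivot [ 0.0012 -0.0145  0.1394] swing 0.408 side 0.104 0.1401
```

In the notch (side lean 0.10). I'll guide it nearly home, then let go.

Call:
carry_out(steps=[[[-0.1,0.6,0.05],0,1],[[-0.1,0.5,0],0,1],[[0,0,0],0,1],[[0,0,0],0,0.4],[[0,0,0],0,0.2],[[0,0,0],0,0],[[0,0,0],0,0],[[0,0,0],0,0]])

```text
time: 21.45
position: [0.5935, -0.0752, 0.1701]
tool_rot: [0.758, -0.65, -0.053, 0.022]
ft_force: [-0.9, -0.2, -0.0]
grip_width: 0.0584
```

```bash
python3 -c "
from h import *
kn()"
```

```text
t 21.45 p [ 0.5935 -0.0752  0.1701] yaw -81.35 z [-0.1091  0.0344 -0.9934] q [-3.120e-01  6.240e-01  1.489e+00 -1.000e-03  1.144e+00  1.105e+00] f [-0.9 -0.2 -0. ]
knob rel pivot [ 0.0033 -0.0021  0.1391] swing 0.424 side 0.015 0.1391
```

Keep opening, then lift away and look.

Call:
carry_out(steps=[[[0,0,0],0,0],[[0,0,0],0,0],[[0,0,0],0,0],[[0,0,1],0,0],[[0,0,2.5],0,0],[[0,0,4],0,0],[[0,0,4],0,0],[[0,0,2],0,0],[[0,0,0],0,0],[[0,0,0],0,0]])

```text
time: 22.45
position: [0.5932, -0.0757, 0.3131]
tool_rot: [0.758, -0.65, -0.051, 0.022]
ft_force: [0.4, -0.7, -0.4]
grip_width: 0.087
```

```bash
python3 - <<'E'
from h import *
st()
c=snap('side','s7.png')
a=cv2.imread('pics/s7.png'); cv2.imwrite('pics/s7d.png',cv2.resize(a[140:230,300:395],None,fx=6.5,fy=6.5,interpolation=2))
k=W((0,-.075,.168)); print('expected knob crop',(proj(c,k)-[300,140])*6.5)
E
```

```text
t 22.45 p [ 0.5932 -0.0757  0.3131] yaw -81.4 z [-0.1059  0.0336 -0.9938] q [-3.130e-01  4.690e-01  1.342e+00 -1.000e-03  1.442e+00  1.105e+00] f [ 0.4 -0.7 -0.4]
expected knob crop [393.28791938 310.06214434]
```

View pics/s7d.png

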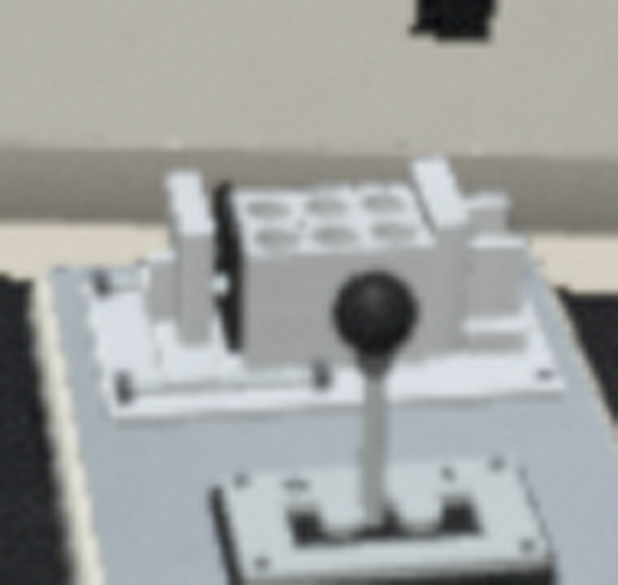

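```bash
python3 - <<'E'
from h import *
c=load('side')
for s in (.33,.35,.37,.4):
  for l in (0,.05):
    k=np.array([0,-.075,.028])+R.from_euler('y',s-.4).apply(R.from_euler('x',l).apply([0,0,.14])); print(s,l,((proj(c,W(k))-[300,140])*6.5).round(1))
k=np.array([-.0545,-.075,.157]);print('front predicted',((proj(c,W(k))-[300,140])*6.5).round(1),'seen 221,350')
a=cv2.imread('pics/s7.png'); g=cv2.resize(a[140:230,300:395],None,fx=6.5,fy=6.5).max(2)
b=cv2.imread('pics/s6.png'); g0=cv2.resize(b[140:230,300:395],None,fx=6.5,fy=6.5).max(2)
for im,(u,v) in((g,(375,312)),(g0,(221,350))):
    m=np.zeros_like(im);cv2.circle(m,(u,v),48,255,-1); y,x=np.where((im<75)&(m>0)); print(x.mean(),y.mean(),x.min(),x.max(),y.min(),y.max())
E
```

```text
0.33 0 [362.8 312.8]
0.33 0.05 [366.6 324.8]
0.35 0 [371.5 311.8]
0.35 0.05 [375.4 323.9]
0.37 0 [380.2 311. ]
0.37 0.05 [384.1 323. ]
0.4 0 [393.3 310.1]
0.4 0.05 [397.3 322.1]
front predicted [222.3 349.7] seen 221,350
374.5696 315.6632 336 414 275 360
220.1126502342636 352.42941535954367 184 258 307 397
```

Call:
carry_out(steps=[[[0,0,1],0,0],[[0,0,0],0,0],[[0,0,0],0,0],[[0,0,0],0,0],[[0,0,0],0,0],[[0,0,0],0,0],[[0,0,0],0,0],[[0,0,0],0,0],[[0,0,0],0,0],[[0,0,0],0,0]])

```text
time: 23.5
position: [0.5909, -0.075, 0.3177]
tool_rot: [0.757, -0.65, -0.057, 0.024]
ft_force: [0.0, -0.5, -0.2]
grip_width: 0.0868
```

```bash
python3 - <<'E'
from h import *
c=snap('side','s8.png'); b=snap('top','t8.png')
a=cv2.imread('pics/s8.png'); g=cv2.resize(a[140:230,300:395],None,fx=6.5,fy=6.5).max(2)
m=np.zeros_like(g);cv2.circle(m,(375,312),48,255,-1); y,x=np.where((g<75)&(m>0)); print(x.mean(),y.mean(),x.min(),x.max())
d=cv2.absdiff(a,cv2.imread('pics/s7.png')).max(2)[140:230,300:395]; print('diff>40 in shaker crop',(d[20:]>40).sum())
t0=cv2.imread('pics/side1.png'); 
for n,(u0,u1,v0,v1) in dict(tube=(175,245,300,350),bottle=(412,446,225,268),short=(300,350,325,385)).items(): print(n,cv2.absdiff(a,t0).max(2)[v0:v1,u0:u1].mean())
P=np.array([ray(c,300+u/6.5,140+v/6.5,.132) for u,v in [(240,252),(435,247),(415,184),(235,193)]])
L=R.from_euler('z',-9,degrees=True).apply(P-np.array([.5778,.0005,0])); print(L.round(4), L.mean(0).round(4)-[-.0045,.05,0])
E
```

```text
374.55213127876726 315.6864118471083 336 414
diff>40 in shaker crop 0
tube 2.580285714285714
bottle 2.454172366621067
short 4.828333333333333
[[-0.0338  0.0271  0.132 ]
 [ 0.0348  0.023   0.132 ]
 [ 0.0363  0.0682  0.132 ]
 [-0.0297  0.0689  0.132 ]] [ 0.0064 -0.0032  0.132 ]
```

All at rest: the block is about 6.4 mm towards the rear jaw and the lever is stable at about 0.36 rad. Handing in.

```bash
python3 -c "
from rig import robot
print(robot.hand_in())"
```

```text
the job is handed in; nothing more can be done
None
```

The long block is clamped in the shaker with the lever home in the middle notch, and the job is handed in at about 23.6 s of the 64 s allowed. No verdict was reported.

I lifted the block from the caddy by its ends and stood it upright on the open worktop. I then let go, took it again by its long sides and set it flat between the open jaws. With the block let go, I drew the lever out of its front notch, threw it to the middle notch, guided it nearly home and opened the fingers clear.

**Block:** the last side picture shows it flat against the rear jaw with the pad touching its front end. It measured about +6 mm in x and -3 mm in y from the bed point, and about 3° off square by a coarse pixel reading (the limit is 8°).

**Lever:** side lean is about 0.01 rad or less. Its swing measured about 0.36 rad, towards the front side of the notch rather than the nominal 0.40, but within 0.33 to 0.47.

**At rest:** two pictures about a second apart showed no movement, and the robot was clear of everything.

**Bystanders:** the bottle, the capped tube and the short block look unchanged from the first picture.

**Not confirmed:** I could not measure the pad force; contact was judged from the pictures only. The tool had also picked up a tilt of about 0.1 rad over the many relative moves, which did no visible harm.

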